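Catch the consumables case's falling lid and lower it shut

TASK

The lid of the welding consumables case stands open, leaning back past upright. Nudge it over from behind with a fingertip and let go so that it starts to fall shut by itself, catch it on the outside of a finger while it is still well open, and lower it slowly until it is fully shut, without letting it drop or slam. Do not grip the lid or push it hard, leave everything else where it is, and finish clear of the case.

Things in the scene. Friction and masses are not known exactly. Their poses are not given: they have to be found in the camera images.
- case: Open-topped grey steel case fixed to the bench, 130 mm deep (its x), 220 mm wide (its y), 90 mm high, walls 4 mm. Origin: centre of its underside, on the bench. Its x axis points from its front to its hinge side (away from the robot, give or take the case's yaw); z is up. It carries the lid.
- lid (a joint): Hinge angle of the lid, rad: 0 shut (level on the rim), 1.57 upright, 1.85 leaning back on its stop, where it starts. The hinge is damped (0.5 N m s/rad, nearly no dry friction). Let go 0.17 rad past upright, the lid takes about 2.5 s to fall to 0.8 rad, 3.5 s to 0.35 rad, and lands at 0.6 rad/s: too hard. Lowering slowly means under 0.35 rad/s (58 mm/s at the lip).
- lid_edge (a point): Middle of the free edge of the lid's yellow lip, on the lid's lower face. The lid is a red plate, 165 mm from hinge to edge, 220 mm wide, 5 mm thick, 0.4 kg; the lip is its last 30 mm. Shut, the lip juts out level 32 mm in front of the case's front wall, its underside 90 mm above the bench, so a finger can stay under it to the end. Carrying it takes up to 2.5 N at the lip.
- lid_hinge (a point): Middle of the lid's hinge line, in the plane of the lid's lower face, fixed on the case: 68 mm from the case's centre along its +x, 90 mm above the bench. The hinge runs along the case's y axis. The lid falls towards the case's -x side.
- nozzle_a: Copper nozzle, 22 mm diameter, 50 mm tall, loose, standing in the case. Origin: centre of its underside. Leave alone.
- nozzle_b: Second copper nozzle, same as the first, standing in the case. Leave alone.
- cup: White ceramic gas cup, 28 mm diameter, 45 mm tall, standing in the other half of the case. Origin: centre of its underside. Leave alone.
- tube_short: Loose square aluminium tube offcut standing on the bench, 50 x 50 mm, 50 mm tall. Origin: centre of its underside. Leave alone.
- tube_tall: Loose square aluminium tube offcut, 50 x 50 mm, 80 mm tall. Origin: centre of its underside. Leave alone.
- hex_frame: Loose six-sided steel frame lying on the bench, about 105 mm across, 40 mm tall. Origin: centre of its underside. Leave alone.
- spray_can: Loose green spray can, 60 mm diameter, 150 mm tall. Origin: centre of its underside. Leave alone.
- wire_brush: Loose brush lying on the bench. Origin: its underside. Leave alone.

How it is judged (in metres and radians):
On the way, in this order (a step that is already met when the one before it is completed fails the run):
1. the lid has been tipped past upright and is falling with no finger on it (value of joint lid between 0.4 and 1.5 rad and velocity of joint lid below -0.03 rad/s and contact force between the fingers and case below 0.05 N), for 0.1 s.
2. the falling lid is caught and carried on a finger while still open by more than 0.2 rad, going down slower than 0.35 rad/s (value of joint lid between 0.2 and 0.85 rad and velocity of joint lid above -0.35 rad/s and contact force between the fingers and case above 0.5 N), for 0.2 s.
At the end, for the whole second after the job is handed in: The lid is fully shut (within 0.03 rad, 5 mm at the lip) and at rest, the contents of the case still standing (value of joint lid below 0.03 rad and velocity of joint lid between -0.05 and 0.05 rad/s and angle between each of nozzle_a, nozzle_b, cup's own z axis and vertical below 0.2 rad); the robot touches nothing.
It fails at once if the lid drops or slams: it closes faster than 0.35 rad/s when less than 0.3 rad from shut (the last 0.04 rad, 7 mm at the lip, is not judged) (value of joint lid between 0.04 and 0.3 rad and velocity of joint lid below -0.35 rad/s).
It fails at once if the lid is gripped or pushed hard (finger force over 30 N) (contact force between the fingers and case above 30 N).
It fails at once if a thing in the case is shifted by more than 15 mm (distance of any of nozzle_a, nozzle_b, cup from where it was at the start of the episode above 0.015 m).
It fails at once if a thing on the bench is shifted by more than 20 mm (distance of any of tube_short, tube_tall, hex_frame, spray_can, wire_brush from where it was at the start of the episode above 0.02 m).
It also fails if it takes over 51 s, if anything falls off the work surface, if the arm or the gripper's body presses on something with over 40 N, if the wrist force passes 120 N, or if a joint passes its speed limit or range.

ROBOT

A 7-joint arm with a two-finger parallel gripper is mounted at the origin on the work surface. World frame = base frame: x ahead of the robot, y to its left, z up, the work surface at z = 0. Lengths are in mm, angles in rad, forces in N, time in s.
With the tool pointing down it reaches from about 400 to 875 mm from the base axis. Payload 4.4 kg.
Tool frame: the origin (TCP) lies at the very end of the fingers, on their centre line; the grasp point (between the pads) lies 19 mm behind it; z points along the fingers, y is the direction in which the jaws open and shut (so a half turn about z gives the same grasp; the last joint's range is limited). The gripper opens to 85 mm and grips with 20 to 120 N. Pads are 22 mm wide; open, the fingers measure 114 mm over their backs; the gripper's body (76 mm by 85 mm) begins 54 mm behind the grasp point. The pads swing forward as they close: fully open they stand 13 mm farther back than shut.
Start: joints at [-0.066, 0.628, 0.038, 1.517, -0.027, 0.996, -0.02], TCP at [650.014, 0.028, 201.713] pointing down, gripper open.
Joint ranges: [-3.06, 3.06], [-0.37, 2.12], [-1.25, 1.32], [0.18, 2.47], [-1.1, 4.24], [0.23, 1.98], [-2.94, 2.94]. Speed limits (rad/s): [2.57, 2.57, 3.14, 3.14, 3.14, 3.14, 3.14].

INTERFACE

Orientations are given as [roll, pitch, yaw] about the fixed x, y, z axes, in that order (R = Rz(yaw) Ry(pitch) Rx(roll)).
In Python, from cell import read_state, get_image, calibration, finish_job gives the robot as it stands. The module is installed in compiled form; this text tells all that it offers.
- The arm moves only by the tool apply_moves, never from a script. Its argument "increments" is a list of rows, each an object of numbers: "tx", "ty", "tz": the shift along the world's x, y, z in m; "rx", "ry", "rz": the turn, a rotation vector about the world's x, y, z in units of 5 degrees (1.0 is 5 degrees); "claw": the finger opening in m, from 0 to 0.0854. In form: [{"tx": .., "ty": .., "tz": .., "rx": .., "ry": .., "rz": .., "claw": ..}, ...]. A call has 1 to 12 rows; each row is the pose to reach, as a shift and turn from the pose commanded when the call began; what a row does not reach only later rows make up. A row lasts 1/10 s, in which the tool goes at most 50 mm and 8.59 degrees, less where a joint would pass 70% of its speed; a pose out of reach is approached as far as the arm can. A call with a gripper value outside its range is refused whole. The fingers move at their own pace and stop on an object; the grip force is fixed at half the most. Time passes only in rows, so rows that repeat a pose let the fingers close. It gives the time, the measured TCP pose, the force and the opening at its end, in the units of the state.
- read_state(): the state, without advancing time (a new reading comes with each control period).
- get_image(name): name is "scene" or "side" or "wrist"; returns the picture (420x560x3 uint8, red, green, blue); there is no depth.
- calibration(name): a dict with "camera_matrix" (3x3 intrinsics, pixels), "distortion" ([k1, k2, p1, p2, k3] as OpenCV has them; the pictures are not rectified), "origin" and "attitude" of the camera in the world. Camera axes: x right, y up, looking along -z (the intrinsics and any distortion apply to the point x, -y, -z); pixel columns grow to the right and rows downward; lengths in mm; the calibration is good to about 2 mm. A picture is of the moment at which its call begins: read the wrist's pose just before it. calibration takes no time and is no camera call; for the wrist camera it gives the pose at the moment of the call.
- finish_job(): hands the job in, once; it reports no verdict.
The state is a dict: "clock": time; "qpos": joint angles; "qd": joint speeds; "tau": joint torques, N m; "eef_pos": TCP position; "tool_rot": TCP orientation; "force": force on the tool from outside, world axes, zero at the start; "torque": the same for the moment, N m; "width": finger opening in mm.
Only numpy, scipy, OpenCV 4.12 (cv2) and the standard library are available. Lean on these libraries where they do the work, as an engineer would, in place of code of your own. Each camera call takes 0.05 s, during which the arm holds its last target. There are 200 camera calls.

## Working session

There is one attempt and no reset: what is moved stays moved. The work goes in short steps, Python scripts to look and compute and a tool call to move; the robot and the scene stay as the last step left them, time stands still between calls to the robot, and variables do not carry over. Pictures are saved under pics/ and viewed, about 8 in all and at most 12, crops included, and the job is handed in when it is done.

Besides the shell and the picture viewer there is one more tool, called after "Request:" by a JSON object that holds its "method" and its "body", one argument or row to a line. apply_moves: Moves the arm, as the interface text tells. Its arguments: {"type":"object","properties":{"increments":{"type":"array"}},"required":["increments"]}

```bash
mkdir -p pics; python3 - <<'E'
from cell import *
import cv2
s=read_state(); print({k:(v if not hasattr(v,'round') else v) for k,v in s.items()})
for n in ["scene","side"]:
    c=calibration(n); print(n,c)
    cv2.imwrite(f"pics/{n}0.png",get_image(n)[:,:,::-1])
E
```

```text
{'clock': 0.0, 'qpos': array([-0.06577102,  0.62932351,  0.03846331,  1.51834725, -0.02702526,
        0.99629222, -0.0199714 ]), 'qd': array([-6.28863514e-04,  3.31706567e-04, -1.46660986e-04,  1.97166420e-03,
       -3.98624426e-04,  2.71785611e-05, -3.29139089e-04]), 'tau': array([-1.11932164e-03, -5.63405585e+01,  1.22606792e+00, -1.93450052e+01,
        1.09587883e-02,  1.05136272e-02, -8.84369996e-06]), 'eef_pos': array([6.49336038e+02, 5.32123277e-03, 2.00810809e+02]), 'tool_rot': array([-3.13974083e+00,  1.41352631e-05,  1.57076540e+00]), 'force': array([ 0.65027907,  0.24593413, -0.12881248]), 'torque': array([-0.01418456,  0.02754335, -0.00648834]), 'width': 85.57528336645602}
scene {'camera_matrix': array([[407.04157189,   0.        , 276.19472281],
       [  0.        , 407.04157189, 210.2588674 ],
       [  0.        ,   0.        ,   1.        ]]), 'distortion': array([-0.03402465,  0.        ,  0.        ,  0.        ,  0.        ]), 'origin': array([1087.96825301,  268.08139063, 1237.29843224]), 'attitude': array([0.51295691, 0.00338542, 1.99468687])}
side {'camera_matrix': array([[418.24718445,   0.        , 278.00344475],
       [  0.        , 418.24718445, 202.04372434],
       [  0.        ,   0.        ,   1.        ]]), 'distortion': array([0.02929333, 0.        , 0.        , 0.        , 0.        ]), 'origin': array([-24.16456574, 585.72183266, 992.87644772]), 'attitude': array([ 0.70858379,  0.00602984, -2.44551468])}
```

View pics/scene0.png

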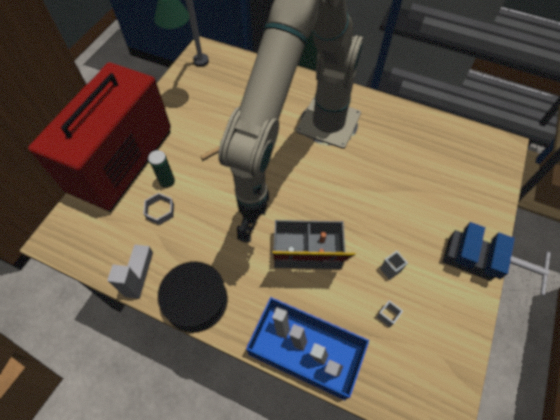

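View pics/side0.png

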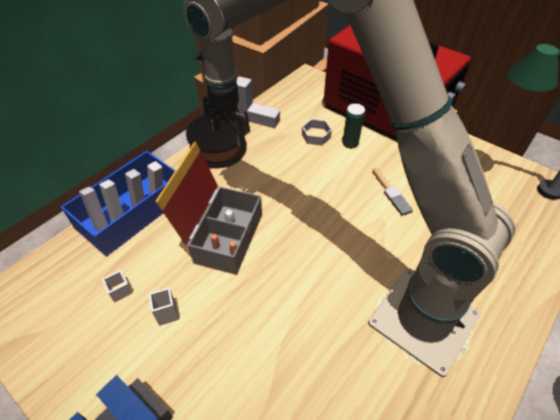

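The scene view shows the case at about (275-350, 220-270), with the lid edge-on. The side view shows the case at (160-262, 145-270), the lid on its left and nothing close to it. I'll enlarge both.

```bash
python3 - <<'E'
import cv2,numpy as np
a=cv2.imread("pics/scene0.png")[205:285,255:365]; b=cv2.imread("pics/side0.png")[135:280,150:275]
a=cv2.resize(a,None,fx=4,fy=4,interpolation=cv2.INTER_CUBIC); b=cv2.resize(b,None,fx=4,fy=4,interpolation=cv2.INTER_CUBIC)
def t(im,x0,y0):
    for i in range(0,im.shape[1],40): cv2.putText(im,str(x0+i//4),(i,8),0,.3,(255,255,255)); cv2.line(im,(i,10),(i,14),(255,255,255))
    for i in range(0,im.shape[0],40): cv2.putText(im,str(y0+i//4),(0,i+3),0,.3,(255,255,0)); 
t(a,255,205);t(b,150,135)
cv2.imwrite("pics/c_scene.png",a);cv2.imwrite("pics/c_side.png",b)
E
```

```text
(no output)
```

View pics/c_scene.png

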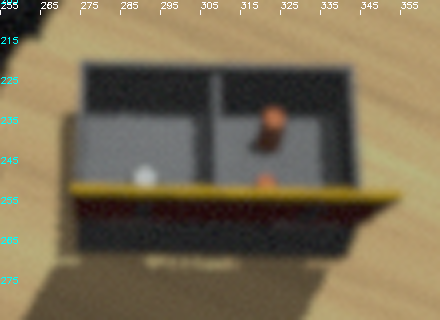

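View pics/c_side.png

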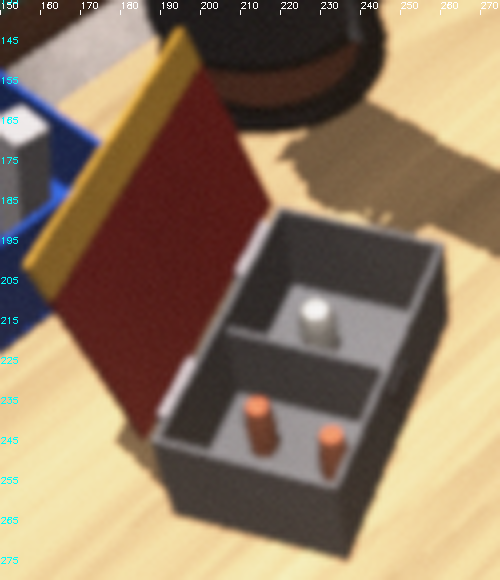

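The crops give these positions:
- **Scene:** front rim corners at (275.5, 221.5) and (343, 222); lip ends at (272.5, 252) and (355.5, 254).
- **Side:** rim corners at (261, 196), (234, 257), (220, 187) and (189, 244.5); lip ends at (195, 142) and (155.5, 201).

Next I'll fit the case pose to these points.

```bash
cat > h.py <<'E'
import numpy as np,cv2
from scipy.spatial.transform import Rotation as Ro
from cell import *
def proj(c,P):
    R=Ro.from_euler('xyz',c["attitude"]).as_matrix(); D=np.diag([1,-1,-1.])
    Rc=D@R.T; t=-Rc@c["origin"]
    return cv2.projectPoints(np.array(P,float).reshape(-1,1,3),cv2.Rodrigues(Rc)[0],t,c["camera_matrix"],c["distortion"])[0].reshape(-1,2)
E
python3 - <<'E'
from h import *
from scipy.optimize import least_squares
cs,cd=calibration("scene"),calibration("side")
def W(p,P): 
    c,s=np.cos(p[2]),np.sin(p[2]); P=np.array(P,float)
    return np.c_[p[0]+c*P[:,0]-s*P[:,1],p[1]+s*P[:,0]+c*P[:,1],P[:,2]]
def lip(p,y,off=0):
    th=p[4]; return [68-165*np.cos(th)+off*-np.sin(th)*-1*0, y, p[3]+165*np.sin(th)]
def model(p):
    z=p[3]
    sc=W(p,[[-65,110,z],[-65,-110,z],lip(p,110),lip(p,-110)])
    # side view: near the y- or y+ end decided by sign
    sd=W(p,[[-65,sg*110,z],[-65,-sg*110,z],[65,sg*110,z],[65,-sg*110,z],lip(p,sg*110),lip(p,-sg*110)])
    return proj(cs,sc if sg2>0 else sc[[1,0,3,2]]),proj(cd,sd)
o1=np.array([[275.5,221.5],[343.2,222.2],[272.5,251.8],[355.5,254]])
o2=np.array([[260.8,196.3],[233.8,256.8],[220,187],[188.8,244.5],[195,142],[155.5,201.3]])
for sg in(1,-1):
  for sg2 in(1,-1):
    f=lambda p:np.r_[(model(p)[0]-o1).ravel(),(model(p)[1]-o2).ravel()]
    r=least_squares(f,[700,150,0,90,1.85],x_scale=[100,100,1,10,1]); print(sg,sg2,r.x.round(3),r.cost.round(2))
    if r.cost<60: print(f(r.x).reshape(-1,2).round(1)); print(W(r.x,[[68,0,90],lip(r.x,0),lip(r.x,110),lip(r.x,-110)]).round(0))
print(proj(cs,[read_state()["eef_pos"]]),proj(cd,[read_state()["eef_pos"]]))
E
```

```text
1 1 [5.31523e+02 1.44704e+02 3.41800e+00 1.54708e+02 3.43000e-01] 5601.76
1 -1 [579.182 110.599   0.92   67.436   1.735] 12629.49
-1 1 [5.52032e+02 1.25717e+02 4.21000e-01 6.13890e+01 1.84400e+00] 11447.25
-1 -1 [5.49503e+02 1.32623e+02 3.96000e-01 8.48520e+01 1.86800e+00] 6.7
[[-1.3 -1.8]
 [-0.3 -1. ]
 [-0.8  0.2]
 [-0.7 -0.1]
 [ 0.1 -0.3]
 [-0.4  0.7]
 [-0.8 -0.5]
 [-1.7  0.9]
 [-0.2  0.5]
 [ 0.3  0.7]]
[[612. 159.  90.]
 [657. 178. 243.]
 [614. 279. 243.]
 [699.  76. 243.]]
[[254.87782707 232.96619547]] [[229.38071562 147.475079  ]]
```

```bash
python3 - <<'E'
from h import *
from scipy.optimize import least_squares
cs,cd=calibration("scene"),calibration("side")
def W(p,P): 
    c,s=np.cos(p[2]),np.sin(p[2]); P=np.array(P,float)
    return np.c_[p[0]+c*P[:,0]-s*P[:,1],p[1]+s*P[:,0]+c*P[:,1],P[:,2]]
lip=lambda p,y:[68-165*np.cos(p[3]),y,90+165*np.sin(p[3])]
o=np.array([[343.2,222.2],[275.5,221.5],[355.5,254],[272.5,251.8],[260.8,196.3],[233.8,256.8],[220,187],[188.8,244.5],[195,142],[155.5,201.3]])
def f(p):
    w=W(p,[[-65,-110,90],[-65,110,90],lip(p,-110),lip(p,110),[65,110,90],[65,-110,90]])
    return (np.r_[proj(cs,w[[0,1,2,3]]),proj(cd,w[[1,0,4,5,3,2]])]-o).ravel()
r=least_squares(f,[550,132,.4,1.85],x_scale=[100,100,1,1]); print(r.x.round(3),r.cost.round(2)); print(f(r.x).reshape(-1,2).round(1))
def tri(a,b):
    g=lambda X:np.r_[proj(cs,[X])[0]-a,proj(cd,[X])[0]-b]
    q=least_squares(g,[600,0,50],x_scale=100.); return q.x.round(0),q.cost.round(1)
print("tall",tri([395,263],[162,302])); print("short",tri([390,314],[117,285]))
E
```

```text
[5.48788e+02 1.30471e+02 3.44900e+00 5.23000e-01] 6174.9
[[ -0.3  38.5]
 [ -4.7  31.5]
 [ -8.7  -1.2]
 [ -2.6  -7.1]
 [-37.3 -11.9]
 [-48.5 -15.7]
 [ 43.9   9.8]
 [ 40.7  12.2]
 [ 22.3  21.4]
 [ 20.5  19.4]]
tall (array([505., 403.,  61.]), np.float64(0.4))
short (array([653., 439.,  26.]), np.float64(0.6))
```

Request:
{"method": "apply_moves", "body": {
  "increments": [
    {"tx": 0.03, "ty": -0.03, "tz": 0.03, "rz": 1.5, "claw": 0.0},
    {"tx": 0.06, "ty": -0.06, "tz": 0.06, "rz": 3.0, "claw": 0.0},
    {"tx": 0.08, "ty": -0.08, "tz": 0.06, "rz": 4.5, "claw": 0.0},
    {"tx": 0.08, "ty": -0.08, "tz": 0.06, "rz": 4.5, "claw": 0.0}
  ]
}}

```text
$.increments[0]: bad value
```

```bash
python3 - <<'E'
from h import *
from scipy.optimize import least_squares
cs,cd=calibration("scene"),calibration("side")
def W(p,P): 
    c,s=np.cos(p[2]),np.sin(p[2]); P=np.array(P,float)
    return np.c_[p[0]+c*P[:,0]-s*P[:,1],p[1]+s*P[:,0]+c*P[:,1],P[:,2]]
lip=lambda p,y:[68-165*np.cos(p[3]),y,90+165*np.sin(p[3])]
o=np.array([[275.5,221.5],[343.2,222.2],[272.5,251.8],[355.5,254],[260.8,196.3],[233.8,256.8],[220,187],[188.8,244.5],[195,142],[155.5,201.3]])
def f(p):
    w=W(p,[[-65,-110,90],[-65,110,90],lip(p,-110),lip(p,110),[65,-110,90],[65,110,90]])
    return (np.r_[proj(cs,w[[0,1,2,3]]),proj(cd,w[[0,1,4,5,2,3]])]-o).ravel()
r=least_squares(f,[550,132,.4,1.85],x_scale=[100,100,1,1]); print(r.x.round(3),r.cost.round(2)); print(f(r.x).reshape(-1,2).round(1).tolist())
def tri(a,b):
    g=lambda X:np.r_[proj(cs,[X])[0]-a,proj(cd,[X])[0]-b]
    q=least_squares(g,[600,0,50],x_scale=100.); return q.x.round(0),q.cost.round(1)
print("can",tri([157,157],[357,110])); print("hex",tri([158,209],[317,131])); print("brush",tri([206,157],[380,175]))
E
```

```text
[5.47978e+02 1.33626e+02 3.97000e-01 1.87600e+00] 11.34
[[-0.8, -2.9], [0.4, -2.0], [-0.2, -0.4], [0.2, -0.7], [0.2, -1.0], [-0.4, 0.2], [-0.9, -1.3], [-1.9, 0.3], [-0.8, -0.4], [-0.6, -0.2]]
can (array([ 503., -440.,  142.]), np.float64(0.3))
hex (array([ 625., -396.,   16.]), np.float64(0.5))
brush (array([ 345., -368.,   -6.]), np.float64(2.1))
```

Request:
{"method": "apply_moves", "body": {
  "increments": [
    {"tx": 0.03, "ty": -0.03, "tz": 0.03, "rx": 0, "ry": 0, "rz": 1.5, "claw": 0.001},
    {"tx": 0.06, "ty": -0.06, "tz": 0.06, "rx": 0, "ry": 0, "rz": 3.0, "claw": 0.001},
    {"tx": 0.08, "ty": -0.08, "tz": 0.06, "rx": 0, "ry": 0, "rz": 4.5, "claw": 0.001},
    {"tx": 0.08, "ty": -0.08, "tz": 0.06, "rx": 0, "ry": 0, "rz": 4.5, "claw": 0.001}
  ]
}}

```text
clock: 0.5
eef_pos: [732.1, -86.1, 261.5]
tool_rot: [3.141, 0.004, 1.959]
force: [-0.1, 0.1, -0.7]
width: 28.6
```

Request:
{"method": "apply_moves", "body": {
  "increments": [
    {"tx": -0.02, "ty": -0.0, "tz": 0.0, "rx": 1.2, "ry": 0.5, "rz": 0, "claw": 0.001},
    {"tx": -0.03, "ty": 0, "tz": 0, "rx": 2.4, "ry": 1.0, "rz": 0, "claw": 0.001},
    {"tx": -0.03, "ty": 0, "tz": 0, "rx": 3.6, "ry": 1.5, "rz": 0, "claw": 0.001},
    {"tx": -0.03, "ty": 0, "tz": 0, "rx": 4.8, "ry": 2.0, "rz": 0, "claw": 0.001},
    {"tx": -0.03, "ty": 0, "tz": 0, "rx": 6.0, "ry": 2.5, "rz": 0, "claw": 0.001},
    {"tx": -0.03, "ty": 0, "tz": 0, "rx": 7.2, "ry": 3.0, "rz": 0, "claw": 0.001},
    {"tx": -0.03, "ty": 0, "tz": 0, "rx": 8.4, "ry": 3.5, "rz": 0, "claw": 0.001},
    {"tx": -0.03, "ty": 0, "tz": 0, "rx": 9.2, "ry": 3.9, "rz": 0, "claw": 0.001},
    {"tx": -0.03, "ty": 0, "tz": 0, "rx": 9.2, "ry": 3.9, "rz": 0, "claw": 0.001}
  ]
}}

```text
clock: 1.4
eef_pos: [698.8, -81.4, 255.5]
tool_rot: [-3.119, -0.878, 1.946]
force: [-0.5, -0.1, -1.2]
width: 0.9
```

```bash
python3 - <<'E'
from h import *
s=read_state(); print(s["qpos"].round(3)); print(Ro.from_euler('xyz',s["tool_rot"]).as_matrix().round(3)); print(s["width"],s["eef_pos"],s["force"])
E
```

```text
[ 0.45   1.154 -0.313  0.598 -0.414  1.958  0.572]
[[-0.234  0.924 -0.303]
 [ 0.594  0.383  0.707]
 [ 0.769 -0.015 -0.639]]
0.8628709348663096 [698.79719416 -81.35008434 255.48868821] [-0.4991367  -0.08887192 -1.24129281]
```

Request:
{"method": "apply_moves", "body": {
  "increments": [
    {"tx": -0.04, "ty": 0.005, "tz": 0.0, "rx": 0, "ry": 0, "rz": 0, "claw": 0.001},
    {"tx": -0.08, "ty": 0.01, "tz": -0.01, "rx": 0, "ry": 0, "rz": 0, "claw": 0.001},
    {"tx": -0.12, "ty": 0.02, "tz": -0.02, "rx": 0, "ry": 0, "rz": 0, "claw": 0.001},
    {"tx": -0.15, "ty": 0.03, "tz": -0.05, "rx": 0, "ry": 0, "rz": 0, "claw": 0.001},
    {"tx": -0.175, "ty": 0.04, "tz": -0.08, "rx": 0, "ry": 0, "rz": 0, "claw": 0.001},
    {"tx": -0.175, "ty": 0.04, "tz": -0.11, "rx": 0, "ry": 0, "rz": 0, "claw": 0.001},
    {"tx": -0.175, "ty": 0.04, "tz": -0.14, "rx": 0, "ry": 0, "rz": 0, "claw": 0.001},
    {"tx": -0.175, "ty": 0.04, "tz": -0.17, "rx": 0, "ry": 0, "rz": 0, "claw": 0.001},
    {"tx": -0.175, "ty": 0.04, "tz": -0.19, "rx": 0, "ry": 0, "rz": 0, "claw": 0.001},
    {"tx": -0.175, "ty": 0.04, "tz": -0.195, "rx": 0, "ry": 0, "rz": 0, "claw": 0.001},
    {"tx": -0.175, "ty": 0.04, "tz": -0.195, "rx": 0, "ry": 0, "rz": 0, "claw": 0.001}
  ]
}}

```text
clock: 2.5
eef_pos: [524.9, -39.5, 67.1]
tool_rot: [-3.132, -0.872, 1.959]
force: [0.6, 0.4, -0.1]
width: 0.7
```

```bash
python3 - <<'E'
from h import *
s=read_state(); print(s["qpos"].round(3)); print(Ro.from_euler('xyz',s["tool_rot"]).as_matrix().round(3)); print(s["width"],s["eef_pos"],s["force"])
w=get_image("wrist"); cv2.imwrite("pics/w1.png",np.hstack([cv2.resize(i,(400,300)) for i in (get_image("side"),w)])[:,:,::-1])
E
```

```text
[ 0.574  1.058 -0.311  1.463 -0.353  1.294  0.935]
[[-0.244  0.922 -0.299]
 [ 0.595  0.386  0.705]
 [ 0.766 -0.006 -0.643]]
0.7190168622405596 [524.91790818 -39.48205922  67.06447856] [ 0.63455126  0.38415377 -0.07352308]
```

View pics/w1.png

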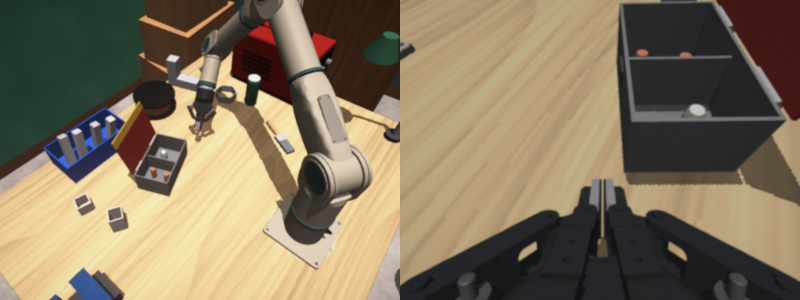

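The hand reaches the catch zone, with the tip near wrist-view (600, 180). The near end of the case is at (622-783, 120-170) and the path is clear. I'll check the fitted case pose against the wrist view.

```bash
python3 - <<'E'
from h import *
c=calibration("wrist"); im=get_image("wrist")[:,:,::-1].copy()
p=(548.5,133,.397)
def W(x,y,z): return [p[0]+np.cos(p[2])*x-np.sin(p[2])*y,p[1]+np.sin(p[2])*x+np.cos(p[2])*y,z]
pts=[W(-65,-110,90),W(65,-110,90),W(65,110,90),W(-65,110,90),W(-65,-110,0),W(65,-110,0)]
q=proj(c,pts+[read_state()["eef_pos"]]); print(q.round(1).tolist())
im=cv2.resize(im[:260,220:],None,fx=2.35,fy=2.3,interpolation=cv2.INTER_CUBIC)
for u in q: cv2.circle(im,(int((u[0]-220)*2.35),int(u[1]*2.3)),3,(0,255,0),1)
cv2.imwrite("pics/w2.png",im)
E
```

```text
[[321.6, 168.0], [538.7, 166.4], [437.4, 0.3], [306.2, 2.2], [311.2, 239.4], [465.3, 239.0], [284.7, 244.6]]
```

View pics/w2.png

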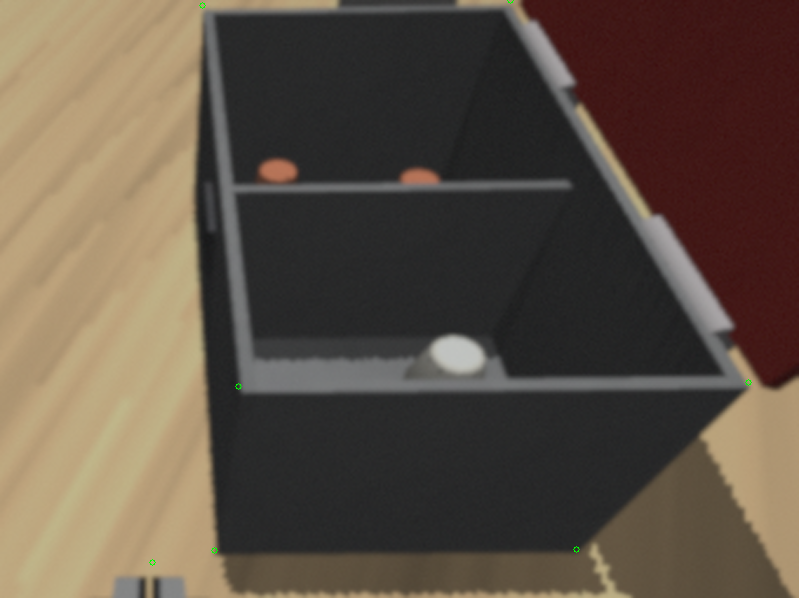

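The fitted pose agrees with the wrist view to about 2 mm. Next I'll go round the end of the case to behind the lid.

Request:
{"method": "apply_moves", "body": {
  "increments": [
    {"tx": 0.01, "ty": 0.0, "tz": 0.03, "rx": 0, "ry": 0, "rz": 0, "claw": 0.001},
    {"tx": 0.04, "ty": 0.01, "tz": 0.05, "rx": 0, "ry": 0, "rz": 0, "claw": 0.001},
    {"tx": 0.08, "ty": 0.025, "tz": 0.085, "rx": 0, "ry": 0, "rz": 0, "claw": 0.001},
    {"tx": 0.12, "ty": 0.04, "tz": 0.085, "rx": 0, "ry": 0, "rz": 0, "claw": 0.001},
    {"tx": 0.16, "ty": 0.06, "tz": 0.085, "rx": 0, "ry": 0, "rz": 0, "claw": 0.001},
    {"tx": 0.197, "ty": 0.083, "tz": 0.085, "rx": 0, "ry": 0, "rz": 0, "claw": 0.001},
    {"tx": 0.197, "ty": 0.083, "tz": 0.085, "rx": 0, "ry": 0, "rz": 0, "claw": 0.001},
    {"tx": 0.197, "ty": 0.083, "tz": 0.085, "rx": 0, "ry": 0, "rz": 0, "claw": 0.001}
  ]
}}

```text
clock: 3.45
eef_pos: [722.1, 44.5, 152.1]
tool_rot: [-3.133, -0.872, 1.962]
force: [-0.2, -0.8, -0.1]
width: 0.6
```

```bash
cat >> h.py <<'E'
def loc():
    s=read_state(); d=s["eef_pos"][:2]-[548.5,133]; c,n=np.cos(.397),np.sin(.397)
    print("x'y'z",round(c*d[0]+n*d[1],1),round(-n*d[0]+c*d[1],1),round(s["eef_pos"][2],1),"F",s["force"].round(2),"q",s["qpos"].round(2),"t",s["clock"])
    print(Ro.from_euler('xyz',s["tool_rot"]).as_matrix()[:,2].round(2))
E
python3 -c "
from h import *
loc()"
```

```text
x'y'z 125.9 -148.8 152.1 F [-0.19 -0.82 -0.07] q [ 0.33  1.19 -0.32  0.81 -0.43  1.66  0.6 ] t 3.45
[-0.3   0.7  -0.64]
```

Request:
{"method": "apply_moves", "body": {
  "increments": [
    {"tx": -0.008, "ty": 0.018, "tz": 0, "rx": 0, "ry": 0, "rz": 0, "claw": 0.001},
    {"tx": -0.015, "ty": 0.036, "tz": 0, "rx": 0, "ry": 0, "rz": 0, "claw": 0.001},
    {"tx": -0.021, "ty": 0.051, "tz": 0, "rx": 0, "ry": 0, "rz": 0, "claw": 0.001},
    {"tx": -0.021, "ty": 0.051, "tz": 0, "rx": 0, "ry": 0, "rz": 0, "claw": 0.001},
    {"tx": -0.021, "ty": 0.051, "tz": 0, "rx": 0, "ry": 0, "rz": 0, "claw": 0.001}
  ]
}}

```text
clock: 3.95
eef_pos: [701.0, 92.2, 152.5]
tool_rot: [-3.132, -0.87, 1.958]
force: [-0.2, -0.5, 0.6]
width: 0.7
```

```bash
python3 -c "
from h import *
loc()
w=get_image('wrist'); s=get_image('side')[100:310,100:380]
cv2.imwrite('pics/w3.png',np.hstack([cv2.resize(i,(400,300)) for i in (s,w)])[:,:,::-1])"
```

```text
x'y'z 124.9 -96.6 152.5 F [-0.19 -0.5   0.57] q [ 0.3   1.12 -0.34  0.97 -0.44  1.53  0.6 ] t 3.95
[-0.3   0.7  -0.64]
```

View pics/w3.png

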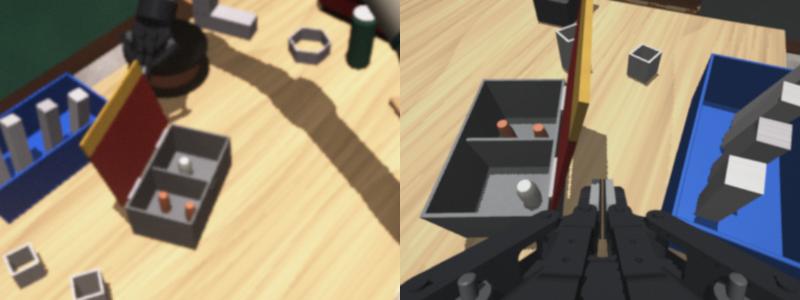

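The left view shows the hand behind the lid's right end. In the wrist view the fingertip at (600, 180) is just behind the lid, whose edge is at (565-590). Next is a slow push, with a lid-angle estimator based on the yellow lip.

Request:
{"method": "apply_moves", "body": {
  "increments": [
    {"tx": -0.006, "ty": -0.0025, "tz": 0, "rx": 0, "ry": 0, "rz": 0, "claw": 0.001},
    {"tx": -0.012, "ty": -0.005, "tz": 0, "rx": 0, "ry": 0, "rz": 0, "claw": 0.001},
    {"tx": -0.015, "ty": -0.0063, "tz": 0, "rx": 0, "ry": 0, "rz": 0, "claw": 0.001},
    {"tx": -0.018, "ty": -0.0076, "tz": 0, "rx": 0, "ry": 0, "rz": 0, "claw": 0.001},
    {"tx": -0.021, "ty": -0.0088, "tz": 0, "rx": 0, "ry": 0, "rz": 0, "claw": 0.001},
    {"tx": -0.024, "ty": -0.01, "tz": 0, "rx": 0, "ry": 0, "rz": 0, "claw": 0.001},
    {"tx": -0.027, "ty": -0.0113, "tz": 0, "rx": 0, "ry": 0, "rz": 0, "claw": 0.001},
    {"tx": -0.03, "ty": -0.0126, "tz": 0, "rx": 0, "ry": 0, "rz": 0, "claw": 0.001},
    {"tx": -0.033, "ty": -0.0139, "tz": 0, "rx": 0, "ry": 0, "rz": 0, "claw": 0.001}
  ]
}}

```text
clock: 4.95
eef_pos: [667.8, 80.1, 151.7]
tool_rot: [-3.132, -0.872, 1.959]
force: [0.7, -0.9, -0.5]
width: 1.3
```

```bash
cat >> h.py <<'E'
def W(P):
    P=np.array(P,float); c,n=np.cos(.397),np.sin(.397)
    return np.c_[548.5+c*P[:,0]-n*P[:,1],133+n*P[:,0]+c*P[:,1],P[:,2]]
def lid(cam="side",im=None):
    c=calibration(cam); im=get_image(cam) if im is None else im
    h=cv2.cvtColor(im,cv2.COLOR_RGB2HSV); m=cv2.inRange(h,(20,170,80),(32,255,255))
    roi=np.zeros_like(m); best=[]
    polys={}
    for th in np.arange(0,1.95,.01):
        a=[[68-r*np.cos(th),y,90+r*np.sin(th)] for r,y in((135,-110),(165,-110),(165,110),(135,110))]
        q=proj(c,W(a)).round().astype(np.int32); k=np.zeros_like(m); cv2.fillPoly(k,[q],255); polys[th]=k; roi|=k
    m&=roi
    for th,k in polys.items(): best.append(((m&k).astype(bool).sum()/max(1,(m|k).astype(bool).sum()),th))
    best.sort(); print(cam,"lid angle",round(best[-1][1],2),"IoU",round(best[-1][0],2),"n",int((m>0).sum()))
E
python3 -c "
from h import *
lid(im=cv2.imread('pics/side0.png')[:,:,::-1].copy())
loc();lid();loc()"
```

```text
side lid angle 1.87 IoU 0.03 n 22
x'y'z 89.5 -94.9 151.7 F [ 0.75 -0.88 -0.47] q [ 0.34  1.08 -0.34  1.1  -0.44  1.48  0.65] t 4.95
[-0.3   0.7  -0.64]
side lid angle 1.87 IoU 0.02 n 12
x'y'z 89.0 -95.2 151.7 F [-0.28 -0.39 -0.07] q [ 0.34  1.07 -0.34  1.1  -0.44  1.48  0.65] t 5.0
[-0.3   0.7  -0.64]
```

```bash
python3 - <<'E'
from h import *
im=cv2.imread('pics/side0.png'); h=cv2.cvtColor(im,cv2.COLOR_BGR2HSV)
print(h[170:176,178].tolist(),h[150,193],h[195,162],"wood",h[250,100],h[300,250],"red",h[200,185])
E
sed -i 's/(20,170,80),(32,255,255)/(18,150,60),(32,255,255)/' h.py
python3 -c "
from h import *
lid(im=cv2.imread('pics/side0.png')[:,:,::-1].copy())
lid()"
```

```text
[[19, 180, 154], [19, 180, 133], [19, 178, 129], [19, 177, 130], [19, 184, 125], [19, 175, 128]] [ 19 184 125] [ 19 183 142] wood [134  46  83] [ 20  87 243] red [  1 178  86]
side lid angle 1.87 IoU 0.91 n 655
side lid angle 1.87 IoU 0.91 n 654
```

```bash
python3 -c "
from h import *
w=get_image('wrist')[:300]; s=get_image('scene')[180:300,200:380]
c=calibration('wrist')
w=w.copy()
for th,col in((1.85,(0,255,0)),):
    a=[[68-r*np.cos(th)+5*np.sin(th)*o,y,90+r*np.sin(th)+5*o*np.cos(th)*-1*-1] for o in(0,1) for r,y in((0,-110),(165,-110),(165,110))]
    for u in proj(c,W(a)): cv2.circle(w,tuple(int(v) for v in u),3,col,1)
for u in proj(c,[read_state()['eef_pos']]): cv2.circle(w,tuple(int(v) for v in u),3,(0,255,255),1)
cv2.imwrite('pics/w4.png',np.hstack([cv2.resize(i,(n,400)) for i,n in ((s,250),(w,550))])[:,:,::-1])"
```

```text
(no output)
```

View pics/w4.png

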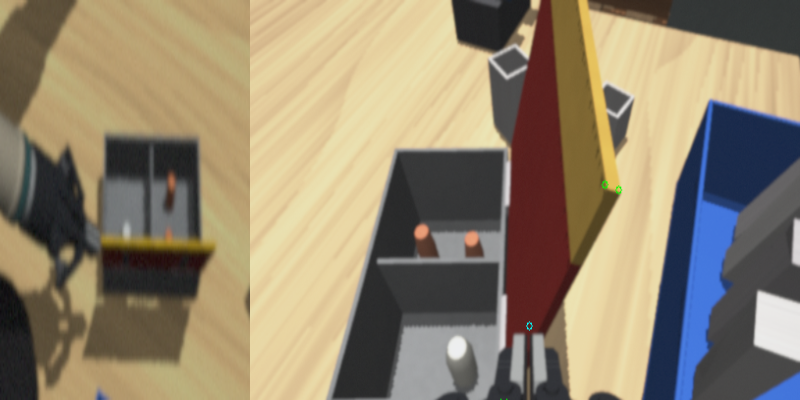

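```bash
python3 -c "
from h import *
c=calibration('wrist'); s=read_state(); z=Ro.from_euler('xyz',s['tool_rot']).as_matrix()[:,2]
print(proj(c,[s['eef_pos']-z*k for k in (0,5,10,15,20,30)]).round(1).tolist()); loc(); print(c['origin']-s['eef_pos'])
y=Ro.from_euler('xyz',s['tool_rot']).as_matrix()[:,1]; print(proj(c,[s['eef_pos']+y*k for k in(-15,-8,8,15)]).round().tolist())
im=get_image('wrist'); h=cv2.cvtColor(im,cv2.COLOR_RGB2HSV)
print(h[235:275:2,278].tolist()); print(h[256,260:310:2].tolist())"
```

```text
[[284.6, 244.3], [284.7, 247.5], [284.7, 251.0], [284.8, 254.6], [284.8, 258.4], [285.0, 266.8]]
x'y'z 89.8 -95.0 151.8 F [-0.3  -0.36  0.1 ] q [ 0.34  1.08 -0.34  1.1  -0.44  1.48  0.65] t 5.15
[-0.3   0.7  -0.64]
[ 33.52508531 -80.15278122 163.39918089]
[[259.0, 244.0], [271.0, 244.0], [298.0, 244.0], [310.0, 244.0]]
[[1, 166, 92], [1, 159, 93], [1, 168, 91], [1, 174, 91], [1, 166, 92], [2, 168, 91], [1, 171, 91], [0, 105, 97], [0, 13, 136], [75, 3, 151], [75, 3, 149], [90, 3, 148], [90, 2, 143], [60, 2, 143], [60, 2, 143], [90, 2, 142], [75, 4, 140], [75, 4, 139], [75, 4, 140], [90, 2, 132]]
[[1, 92, 108], [2, 168, 91], [1, 172, 92], [1, 129, 97], [3, 19, 144], [75, 3, 178], [75, 3, 178], [75, 3, 178], [90, 1, 177], [90, 2, 149], [120, 4, 71], [0, 110, 72], [0, 117, 76], [120, 4, 67], [75, 4, 143], [90, 3, 177], [75, 3, 178], [60, 3, 179], [75, 3, 178], [21, 16, 162], [18, 73, 137], [18, 85, 135], [18, 85, 135], [18, 85, 135], [18, 84, 133]]
```

The lid has not moved, although the nominal finger position overlaps it. The tip probably sits about 9 mm short and only just misses the lid's end. I'll back off, tilt 10° flatter to keep the gripper body clear, go 17 mm further in and push again.

Request:
{"method": "apply_moves", "body": {
  "increments": [
    {"tx": 0.016, "ty": 0.007, "tz": 0, "rx": 0.5, "ry": 0.2, "rz": 0, "claw": 0.001},
    {"tx": 0.032, "ty": 0.0135, "tz": 0, "rx": 1.0, "ry": 0.4, "rz": 0, "claw": 0.001},
    {"tx": 0.032, "ty": 0.0135, "tz": 0, "rx": 1.84, "ry": 0.77, "rz": 0, "claw": 0.001},
    {"tx": 0.032, "ty": 0.0135, "tz": 0, "rx": 1.84, "ry": 0.77, "rz": 0, "claw": 0.001},
    {"tx": 0.029, "ty": 0.022, "tz": 0, "rx": 1.84, "ry": 0.77, "rz": 0, "claw": 0.001},
    {"tx": 0.0255, "ty": 0.0295, "tz": 0, "rx": 1.84, "ry": 0.77, "rz": 0, "claw": 0.001},
    {"tx": 0.0255, "ty": 0.0295, "tz": 0, "rx": 1.84, "ry": 0.77, "rz": 0, "claw": 0.001},
    {"tx": 0.0185, "ty": 0.0266, "tz": 0, "rx": 1.84, "ry": 0.77, "rz": 0, "claw": 0.001},
    {"tx": 0.0115, "ty": 0.0236, "tz": 0, "rx": 1.84, "ry": 0.77, "rz": 0, "claw": 0.001},
    {"tx": 0.0065, "ty": 0.0214, "tz": 0, "rx": 1.84, "ry": 0.77, "rz": 0, "claw": 0.001},
    {"tx": 0.0, "ty": 0.0187, "tz": 0, "rx": 1.84, "ry": 0.77, "rz": 0, "claw": 0.001},
    {"tx": -0.0035, "ty": 0.0172, "tz": 0, "rx": 1.84, "ry": 0.77, "rz": 0, "claw": 0.001}
  ]
}}

```text
clock: 6.4
eef_pos: [664.9, 96.9, 152.8]
tool_rot: [-3.133, -1.046, 1.958]
force: [2.6, 1.7, 2.2]
width: 0.8
```

```bash
python3 -c "
from h import *
loc();lid();loc()"
```

```text
x'y'z 93.4 -78.2 152.8 F [2.63 1.71 2.22] q [ 0.38  1.17 -0.39  1.05 -0.51  1.56  0.66] t 6.4
[-0.34  0.8  -0.5 ]
side lid angle 1.66 IoU 0.87 n 521
x'y'z 92.3 -78.6 152.3 F [0.78 0.17 1.27] q [ 0.38  1.17 -0.39  1.05 -0.51  1.56  0.66] t 6.45
[-0.34  0.8  -0.5 ]
```

Request:
{"method": "apply_moves", "body": {
  "increments": [
    {"tx": -0.0028, "ty": -0.0012, "tz": 0, "rx": 0, "ry": 0, "rz": 0, "claw": 0.001},
    {"tx": -0.0055, "ty": -0.0023, "tz": 0, "rx": 0, "ry": 0, "rz": 0, "claw": 0.001},
    {"tx": -0.0083, "ty": -0.0035, "tz": 0, "rx": 0, "ry": 0, "rz": 0, "claw": 0.001},
    {"tx": -0.0111, "ty": -0.0046, "tz": 0, "rx": 0, "ry": 0, "rz": 0, "claw": 0.001},
    {"tx": -0.0138, "ty": -0.0058, "tz": 0, "rx": 0, "ry": 0, "rz": 0, "claw": 0.001},
    {"tx": -0.0166, "ty": -0.007, "tz": 0, "rx": 0, "ry": 0, "rz": 0, "claw": 0.001},
    {"tx": -0.0166, "ty": -0.007, "tz": 0, "rx": 0, "ry": 0, "rz": 0, "claw": 0.001}
  ]
}}

```text
clock: 7.15
eef_pos: [646.7, 89.9, 151.2]
tool_rot: [-3.125, -1.046, 1.954]
force: [-0.1, -0.6, 0.4]
width: 1.0
```

```bash
python3 -c "
from h import *
loc();lid();lid('scene')"
```

```text
x'y'z 73.9 -77.8 151.2 F [-0.05 -0.55  0.38] q [ 0.4   1.15 -0.39  1.11 -0.5   1.54  0.69] t 7.15
[-0.34  0.8  -0.5 ]
side lid angle 1.43 IoU 0.71 n 290
scene lid angle 1.42 IoU 0.88 n 665
```

The lid is past upright at about 1.42 rad and falling. I'll take the finger out round the end and in under the lid's path.

Request:
{"method": "apply_moves", "body": {
  "increments": [
    {"tx": 0.0151, "ty": -0.0153, "tz": 0, "rx": 0, "ry": 0, "rz": 0, "claw": 0.001},
    {"tx": 0.0306, "ty": -0.0522, "tz": 0, "rx": 0, "ry": 0, "rz": 0, "claw": 0.001},
    {"tx": -0.0071, "ty": -0.0735, "tz": 0, "rx": 0, "ry": 0, "rz": 0, "claw": 0.001},
    {"tx": -0.0486, "ty": -0.0909, "tz": 0, "rx": 0, "ry": 0, "rz": 0, "claw": 0.001},
    {"tx": -0.0938, "ty": -0.1099, "tz": 0, "rx": 0, "ry": 0, "rz": 0, "claw": 0.001},
    {"tx": -0.0938, "ty": -0.1099, "tz": 0, "rx": 0, "ry": 0, "rz": 0, "claw": 0.001},
    {"tx": -0.1054, "ty": -0.0822, "tz": 0, "rx": 0, "ry": 0, "rz": 0, "claw": 0.001},
    {"tx": -0.1182, "ty": -0.0518, "tz": 0, "rx": 0, "ry": 0, "rz": 0, "claw": 0.001},
    {"tx": -0.1182, "ty": -0.0518, "tz": 0, "rx": 0, "ry": 0, "rz": 0, "claw": 0.001}
  ]
}}

```text
clock: 8.15
eef_pos: [527.1, 44.0, 153.8]
tool_rot: [-3.128, -1.052, 1.963]
force: [0.6, 0.5, 0.8]
width: 1.0
```

```bash
python3 -c "
from h import *
loc();lid();loc()"
```

```text
x'y'z -54.2 -73.8 153.8 F [0.64 0.53 0.83] q [ 0.54  1.02 -0.39  1.47 -0.47  1.42  0.86] t 8.15
[-0.34  0.8  -0.5 ]
side lid angle 1.32 IoU 0.73 n 241
x'y'z -53.9 -76.6 152.8 F [-0.    0.32  0.38] q [ 0.54  1.02 -0.39  1.46 -0.47  1.42  0.86] t 8.2
[-0.34  0.8  -0.5 ]
```

Request:
{"method": "apply_moves", "body": {
  "increments": [
    {"tx": 0, "ty": 0, "tz": 0, "rx": 0, "ry": 0, "rz": 0, "claw": 0.001},
    {"tx": 0, "ty": 0, "tz": 0, "rx": 0, "ry": 0, "rz": 0, "claw": 0.001},
    {"tx": 0, "ty": 0, "tz": 0, "rx": 0, "ry": 0, "rz": 0, "claw": 0.001},
    {"tx": 0, "ty": 0, "tz": 0, "rx": 0, "ry": 0, "rz": 0, "claw": 0.001},
    {"tx": 0, "ty": 0, "tz": 0, "rx": 0, "ry": 0, "rz": 0, "claw": 0.001},
    {"tx": 0, "ty": 0, "tz": 0, "rx": 0, "ry": 0, "rz": 0, "claw": 0.001},
    {"tx": 0, "ty": 0, "tz": 0, "rx": 0, "ry": 0, "rz": 0, "claw": 0.001},
    {"tx": 0, "ty": 0, "tz": 0, "rx": 0, "ry": 0, "rz": 0, "claw": 0.001},
    {"tx": 0, "ty": 0, "tz": 0, "rx": 0, "ry": 0, "rz": 0, "claw": 0.001},
    {"tx": 0, "ty": 0, "tz": 0, "rx": 0, "ry": 0, "rz": 0, "claw": 0.001}
  ]
}}

```text
clock: 9.2
eef_pos: [529.7, 38.5, 151.7]
tool_rot: [-3.129, -1.046, 1.957]
force: [0.3, 0.2, -0.1]
width: 1.1
```

```bash
python3 -c "
from h import *
loc();lid();lid('scene')"
```

```text
x'y'z -53.9 -79.9 151.7 F [ 0.27  0.16 -0.09] q [ 0.55  1.03 -0.39  1.46 -0.47  1.42  0.86] t 9.2
[-0.34  0.8  -0.5 ]
side lid angle 1.11 IoU 0.41 n 206
scene lid angle 1.11 IoU 0.92 n 715
```

Request:
{"method": "apply_moves", "body": {
  "increments": [
    {"tx": 0, "ty": 0, "tz": 0, "rx": 0, "ry": 0, "rz": 0, "claw": 0.001},
    {"tx": 0, "ty": 0, "tz": 0, "rx": 0, "ry": 0, "rz": 0, "claw": 0.001},
    {"tx": 0, "ty": 0, "tz": 0, "rx": 0, "ry": 0, "rz": 0, "claw": 0.001},
    {"tx": 0, "ty": 0, "tz": 0, "rx": 0, "ry": 0, "rz": 0, "claw": 0.001},
    {"tx": 0, "ty": 0, "tz": 0, "rx": 0, "ry": 0, "rz": 0, "claw": 0.001},
    {"tx": 0, "ty": 0, "tz": 0, "rx": 0, "ry": 0, "rz": 0, "claw": 0.001},
    {"tx": 0, "ty": 0, "tz": 0, "rx": 0, "ry": 0, "rz": 0, "claw": 0.001},
    {"tx": 0, "ty": 0, "tz": 0, "rx": 0, "ry": 0, "rz": 0, "claw": 0.001},
    {"tx": 0, "ty": 0, "tz": 0, "rx": 0, "ry": 0, "rz": 0, "claw": 0.001}
  ]
}}

```text
clock: 10.2
eef_pos: [529.7, 38.5, 151.7]
tool_rot: [-3.129, -1.046, 1.957]
force: [-0.6, -0.2, -0.8]
width: 1.3
```

```bash
python3 -c "
from h import *
loc();lid('scene');lid('scene');loc()"
```

```text
x'y'z -53.9 -79.8 151.7 F [-0.59 -0.17 -0.82] q [ 0.55  1.03 -0.39  1.46 -0.47  1.42  0.86] t 10.2
[-0.34  0.8  -0.5 ]
scene lid angle 0.25 IoU 0.92 n 721
scene lid angle 0.28 IoU 0.92 n 728
x'y'z -53.9 -79.9 151.7 F [-0.19 -0.57 -1.25] q [ 0.55  1.03 -0.39  1.46 -0.47  1.42  0.86] t 10.3
[-0.34  0.8  -0.5 ]
```

```bash
sed -i 's/    best.sort(); print/    print([(round(float(t),2),round(float(v),2)) for v,t in best[::5] if v>.3]); best.sort(); print/' h.py; python3 -c "
from h import *
w=get_image('wrist');lid('scene');lid('side');lid('wrist',w);loc()"
```

```text
[(0.0, 0.33), (0.05, 0.42), (0.1, 0.54), (0.15, 0.64), (0.2, 0.79), (0.25, 0.88), (0.3, 0.91), (0.35, 0.85), (0.4, 0.8), (0.45, 0.8), (0.5, 0.77), (0.55, 0.77), (0.6, 0.81), (0.65, 0.8), (0.7, 0.87), (0.75, 0.87), (0.8, 0.84), (0.85, 0.73), (0.9, 0.62), (0.95, 0.47), (1.0, 0.37)]
scene lid angle 0.28 IoU 0.92 n 725
[(0.6, 0.38), (0.65, 0.76), (0.7, 0.59)]
side lid angle 0.67 IoU 0.9 n 517
[(0.55, 0.31), (0.6, 0.47), (0.65, 0.73), (0.7, 0.84), (0.75, 0.44)]
wrist lid angle 0.68 IoU 0.92 n 7641
x'y'z -54.3 -80.0 151.3 F [-0.38 -0.69 -1.29] q [ 0.55  1.03 -0.39  1.46 -0.47  1.42  0.86] t 10.45
[-0.34  0.8  -0.5 ]
```

The lid is caught. The side and wrist views both give about 0.67 rad, and the tool reads about -1.3 N. I'll compute the arc for lowering it at 0.2 rad/s.

```bash
python3 - <<'E'
import numpy as np
th=lambda k:.67-.02*k
def P(k):
    t=th(k); r=144+4*min(k/25,1); x=68-r*np.cos(t)-9; return np.array([.922*x,.387*x,r*np.sin(t)])
for c in range(3):
    p0=P(12*c); print([[float(v) for v in ((P(12*c+i)-p0)/1000).round(4)] for i in range(1,13)])
E
```

```text
[[-0.0017, -0.0007, -0.0022], [-0.0035, -0.0014, -0.0044], [-0.0051, -0.0021, -0.0067], [-0.0067, -0.0028, -0.0089], [-0.0083, -0.0035, -0.0113], [-0.0099, -0.0041, -0.0137], [-0.0114, -0.0048, -0.0161], [-0.0128, -0.0054, -0.0185], [-0.0143, -0.006, -0.021], [-0.0156, -0.0066, -0.0235], [-0.0169, -0.0071, -0.026], [-0.0182, -0.0076, -0.0286]]
[[-0.0012, -0.0005, -0.0026], [-0.0024, -0.001, -0.0052], [-0.0036, -0.0015, -0.0079], [-0.0046, -0.0019, -0.0106], [-0.0057, -0.0024, -0.0133], [-0.0067, -0.0028, -0.016], [-0.0076, -0.0032, -0.0188], [-0.0085, -0.0036, -0.0216], [-0.0094, -0.0039, -0.0244], [-0.0101, -0.0043, -0.0272], [-0.0109, -0.0046, -0.03], [-0.0116, -0.0049, -0.0329]]
[[-0.0006, -0.0003, -0.0029], [-0.0011, -0.0004, -0.0058], [-0.0014, -0.0006, -0.0087], [-0.0018, -0.0007, -0.0117], [-0.002, -0.0009, -0.0146], [-0.0023, -0.001, -0.0176], [-0.0024, -0.001, -0.0205], [-0.0025, -0.0011, -0.0235], [-0.0026, -0.0011, -0.0264], [-0.0026, -0.0011, -0.0294], [-0.0025, -0.0011, -0.0324], [-0.0024, -0.001, -0.0353]]
```

Request:
{"method": "apply_moves", "body": {
  "increments": [
    {"tx": 0, "ty": 0, "tz": 0, "rx": 0, "ry": 0, "rz": 0, "claw": 0.001},
    {"tx": 0, "ty": 0, "tz": 0, "rx": 0, "ry": 0, "rz": 0, "claw": 0.001},
    {"tx": 0, "ty": 0, "tz": 0, "rx": 0, "ry": 0, "rz": 0, "claw": 0.001}
  ]
}}

```text
clock: 10.75
eef_pos: [529.6, 38.4, 151.6]
tool_rot: [-3.128, -1.046, 1.956]
force: [-0.6, -0.0, -1.9]
width: 1.1
```

Request:
{"method": "apply_moves", "body": {
  "increments": [
    {"tx": -0.0017, "ty": -0.0007, "tz": -0.0022, "rx": 0, "ry": 0, "rz": 0, "claw": 0.001},
    {"tx": -0.0035, "ty": -0.0014, "tz": -0.0044, "rx": 0, "ry": 0, "rz": 0, "claw": 0.001},
    {"tx": -0.0051, "ty": -0.0021, "tz": -0.0067, "rx": 0, "ry": 0, "rz": 0, "claw": 0.001},
    {"tx": -0.0067, "ty": -0.0028, "tz": -0.0089, "rx": 0, "ry": 0, "rz": 0, "claw": 0.001},
    {"tx": -0.0083, "ty": -0.0035, "tz": -0.0113, "rx": 0, "ry": 0, "rz": 0, "claw": 0.001},
    {"tx": -0.0099, "ty": -0.0041, "tz": -0.0137, "rx": 0, "ry": 0, "rz": 0, "claw": 0.001},
    {"tx": -0.0114, "ty": -0.0048, "tz": -0.0161, "rx": 0, "ry": 0, "rz": 0, "claw": 0.001},
    {"tx": -0.0128, "ty": -0.0054, "tz": -0.0185, "rx": 0, "ry": 0, "rz": 0, "claw": 0.001},
    {"tx": -0.0143, "ty": -0.006, "tz": -0.021, "rx": 0, "ry": 0, "rz": 0, "claw": 0.001},
    {"tx": -0.0156, "ty": -0.0066, "tz": -0.0235, "rx": 0, "ry": 0, "rz": 0, "claw": 0.001},
    {"tx": -0.0169, "ty": -0.0071, "tz": -0.026, "rx": 0, "ry": 0, "rz": 0, "claw": 0.001},
    {"tx": -0.0182, "ty": -0.0076, "tz": -0.0286, "rx": 0, "ry": 0, "rz": 0, "claw": 0.001}
  ]
}}

```text
clock: 11.95
eef_pos: [511.5, 30.8, 122.9]
tool_rot: [-3.129, -1.046, 1.957]
force: [1.0, -0.9, -0.6]
width: 1.0
```

```bash
python3 -c "
from h import *
w=get_image('wrist');lid('side');lid('wrist',w);loc()"
```

```text
[(0.3, 0.31), (0.35, 0.48), (0.4, 0.76), (0.45, 0.81), (0.5, 0.49)]
side lid angle 0.43 IoU 0.89 n 626
[(0.2, 0.3), (0.25, 0.36), (0.3, 0.44), (0.35, 0.55), (0.4, 0.72), (0.45, 0.94), (0.5, 0.66), (0.55, 0.42)]
wrist lid angle 0.45 IoU 0.94 n 8525
x'y'z -73.9 -80.0 122.5 F [ 0.1  -1.08 -3.32] q [ 0.57  1.05 -0.38  1.51 -0.45  1.37  0.91] t 12.05
[-0.34  0.8  -0.5 ]
```

Request:
{"method": "apply_moves", "body": {
  "increments": [
    {"tx": -0.0012, "ty": -0.0005, "tz": -0.0026, "rx": 0, "ry": 0, "rz": 0, "claw": 0.001},
    {"tx": -0.0024, "ty": -0.001, "tz": -0.0052, "rx": 0, "ry": 0, "rz": 0, "claw": 0.001},
    {"tx": -0.0036, "ty": -0.0015, "tz": -0.0079, "rx": 0, "ry": 0, "rz": 0, "claw": 0.001},
    {"tx": -0.0046, "ty": -0.0019, "tz": -0.0106, "rx": 0, "ry": 0, "rz": 0, "claw": 0.001},
    {"tx": -0.0057, "ty": -0.0024, "tz": -0.0133, "rx": 0, "ry": 0, "rz": 0, "claw": 0.001},
    {"tx": -0.0067, "ty": -0.0028, "tz": -0.016, "rx": 0, "ry": 0, "rz": 0, "claw": 0.001},
    {"tx": -0.0076, "ty": -0.0032, "tz": -0.0188, "rx": 0, "ry": 0, "rz": 0, "claw": 0.001},
    {"tx": -0.0085, "ty": -0.0036, "tz": -0.0216, "rx": 0, "ry": 0, "rz": 0, "claw": 0.001},
    {"tx": -0.0094, "ty": -0.0039, "tz": -0.0244, "rx": 0, "ry": 0, "rz": 0, "claw": 0.001},
    {"tx": -0.0101, "ty": -0.0043, "tz": -0.0272, "rx": 0, "ry": 0, "rz": 0, "claw": 0.001},
    {"tx": -0.0109, "ty": -0.0046, "tz": -0.03, "rx": 0, "ry": 0, "rz": 0, "claw": 0.001},
    {"tx": -0.0116, "ty": -0.0049, "tz": -0.0329, "rx": 0, "ry": 0, "rz": 0, "claw": 0.001}
  ]
}}

```text
clock: 13.25
eef_pos: [499.9, 26.0, 90.0]
tool_rot: [-3.129, -1.046, 1.957]
force: [1.5, -0.8, -1.6]
width: 1.3
```

```bash
python3 -c "
from h import *
w=get_image('wrist');lid('side');lid('wrist',w);loc()
cv2.imwrite('pics/w5.png',w[:,:,::-1])"
```

```text
[(0.0, 0.38), (0.05, 0.48), (0.1, 0.62), (0.15, 0.75), (0.2, 0.91), (0.25, 0.71), (0.3, 0.5), (0.35, 0.33)]
side lid angle 0.19 IoU 0.92 n 725
[(0.0, 0.53), (0.05, 0.57), (0.1, 0.65), (0.15, 0.76), (0.2, 0.92), (0.25, 0.84), (0.3, 0.63), (0.35, 0.45)]
wrist lid angle 0.22 IoU 0.93 n 9032
x'y'z -86.4 -79.9 89.6 F [ 2.02  0.06 -2.66] q [ 0.58  1.09 -0.37  1.53 -0.44  1.32  0.95] t 13.35
[-0.34  0.8  -0.5 ]
```

View pics/w5.png

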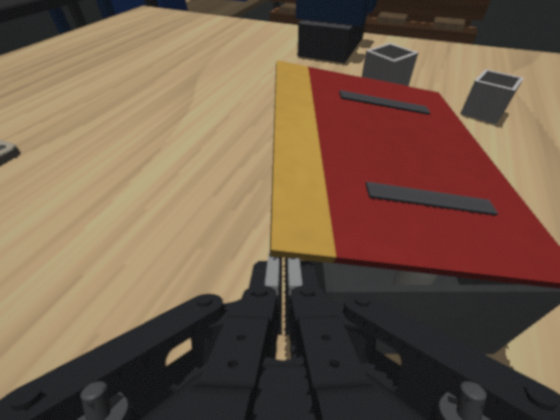

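The yellow lip's near end at (275-335, 250) rests on the fingertip at (285, 258), at about 0.2 rad. I'll lower it the rest of the way.

Request:
{"method": "apply_moves", "body": {
  "increments": [
    {"tx": -0.0006, "ty": -0.0003, "tz": -0.0029, "rx": 0, "ry": 0, "rz": 0, "claw": 0.001},
    {"tx": -0.0011, "ty": -0.0004, "tz": -0.0058, "rx": 0, "ry": 0, "rz": 0, "claw": 0.001},
    {"tx": -0.0014, "ty": -0.0006, "tz": -0.0087, "rx": 0, "ry": 0, "rz": 0, "claw": 0.001},
    {"tx": -0.0018, "ty": -0.0007, "tz": -0.0117, "rx": 0, "ry": 0, "rz": 0, "claw": 0.001},
    {"tx": -0.002, "ty": -0.0009, "tz": -0.0146, "rx": 0, "ry": 0, "rz": 0, "claw": 0.001},
    {"tx": -0.0023, "ty": -0.001, "tz": -0.0176, "rx": 0, "ry": 0, "rz": 0, "claw": 0.001},
    {"tx": -0.0024, "ty": -0.001, "tz": -0.0205, "rx": 0, "ry": 0, "rz": 0, "claw": 0.001},
    {"tx": -0.0025, "ty": -0.0011, "tz": -0.023, "rx": 0, "ry": 0, "rz": 0, "claw": 0.001},
    {"tx": -0.0026, "ty": -0.0011, "tz": -0.025, "rx": 0, "ry": 0, "rz": 0, "claw": 0.001}
  ]
}}

```text
clock: 14.25
eef_pos: [497.2, 24.9, 65.0]
tool_rot: [-3.129, -1.046, 1.956]
force: [1.4, -1.0, -2.0]
width: 0.8
```

```bash
python3 -c "
from h import *
w=get_image('wrist');lid('side');lid('wrist',w);loc()"
```

```text
[(0.0, 0.87), (0.05, 0.9), (0.1, 0.71), (0.15, 0.59), (0.2, 0.42)]
side lid angle 0.03 IoU 0.96 n 759
[(0.0, 0.85), (0.05, 0.93), (0.1, 0.8), (0.15, 0.68), (0.2, 0.56), (0.25, 0.42)]
wrist lid angle 0.05 IoU 0.93 n 9184
x'y'z -89.1 -79.8 64.8 F [ 0.72 -0.88 -2.82] q [ 0.58  1.13 -0.37  1.53 -0.43  1.3   0.97] t 14.35
[-0.34  0.8  -0.5 ]
```

Request:
{"method": "apply_moves", "body": {
  "increments": [
    {"tx": 0, "ty": 0, "tz": -0.0025, "rx": 0, "ry": 0, "rz": 0, "claw": 0.001},
    {"tx": 0, "ty": 0, "tz": -0.005, "rx": 0, "ry": 0, "rz": 0, "claw": 0.001},
    {"tx": 0, "ty": 0, "tz": -0.0075, "rx": 0, "ry": 0, "rz": 0, "claw": 0.001},
    {"tx": 0, "ty": 0, "tz": -0.01, "rx": 0, "ry": 0, "rz": 0, "claw": 0.001},
    {"tx": 0, "ty": 0, "tz": -0.0125, "rx": 0, "ry": 0, "rz": 0, "claw": 0.001},
    {"tx": 0, "ty": 0, "tz": -0.0125, "rx": 0, "ry": 0, "rz": 0, "claw": 0.001}
  ]
}}

```text
clock: 14.95
eef_pos: [497.1, 25.2, 52.6]
tool_rot: [-3.128, -1.047, 1.956]
force: [0.1, -0.2, 0.4]
width: 1.0
```

```bash
python3 -c "
from h import *
w=get_image('wrist');lid('side');lid('wrist',w);loc()"
```

```text
[(0.0, 0.94), (0.05, 0.81), (0.1, 0.63), (0.15, 0.52), (0.2, 0.37)]
side lid angle 0.01 IoU 0.94 n 758
[(0.0, 0.91), (0.05, 0.84), (0.1, 0.71), (0.15, 0.59), (0.2, 0.48), (0.25, 0.35)]
wrist lid angle 0.01 IoU 0.93 n 9464
x'y'z -89.0 -79.7 52.8 F [-0.72  0.08  0.17] q [ 0.58  1.15 -0.36  1.52 -0.42  1.29  0.97] t 15.05
[-0.34  0.8  -0.5 ]
```

Request:
{"method": "apply_moves", "body": {
  "increments": [
    {"tx": 0.008, "ty": -0.0185, "tz": 0, "rx": 0, "ry": 0, "rz": 0, "claw": 0.001},
    {"tx": 0.0194, "ty": -0.046, "tz": 0, "rx": 0, "ry": 0, "rz": 0, "claw": 0.001},
    {"tx": 0.031, "ty": -0.0738, "tz": 0, "rx": 0, "ry": 0, "rz": 0, "claw": 0.001},
    {"tx": 0.0387, "ty": -0.0922, "tz": 0.01, "rx": 0, "ry": 0, "rz": 0, "claw": 0.001},
    {"tx": 0.0387, "ty": -0.0922, "tz": 0.04, "rx": 0, "ry": 0, "rz": 0, "claw": 0.001},
    {"tx": 0.0387, "ty": -0.0922, "tz": 0.08, "rx": 0, "ry": 0, "rz": 0, "claw": 0.001},
    {"tx": 0.0387, "ty": -0.0922, "tz": 0.12, "rx": 0, "ry": 0, "rz": 0, "claw": 0.001},
    {"tx": 0.0387, "ty": -0.0922, "tz": 0.15, "rx": 0, "ry": 0, "rz": 0, "claw": 0.001},
    {"tx": 0.0387, "ty": -0.0922, "tz": 0.15, "rx": 0, "ry": 0, "rz": 0, "claw": 0.001},
    {"tx": 0.0387, "ty": -0.0922, "tz": 0.15, "rx": 0, "ry": 0, "rz": 0, "claw": 0.001}
  ]
}}

```text
clock: 16.05
eef_pos: [536.1, -67.4, 203.2]
tool_rot: [-3.13, -1.045, 1.958]
force: [-0.9, -0.4, -1.2]
width: 0.9
```

```bash
python3 -c "
from h import *
w=get_image('scene');s=get_image('side');lid('side',s);lid('scene',w);loc()
cv2.imwrite('pics/w6.png',np.hstack([cv2.resize(i,(400,300)) for i in (s,w)])[:,:,::-1])"
```

```text
[(0.0, 0.93), (0.05, 0.81), (0.1, 0.63), (0.15, 0.52), (0.2, 0.37)]
side lid angle 0.01 IoU 0.93 n 743
[(0.0, 0.82), (0.05, 0.77), (0.1, 0.6), (0.15, 0.51), (0.2, 0.4), (0.25, 0.34), (0.75, 0.3), (0.8, 0.36), (0.85, 0.44), (0.9, 0.51), (0.95, 0.65), (1.0, 0.7), (1.05, 0.67), (1.1, 0.48), (1.15, 0.31)]
scene lid angle 0.02 IoU 0.87 n 546
x'y'z -89.5 -179.6 201.8 F [-0.84 -0.46  0.27] q [ 0.64  1.02 -0.35  1.28 -0.42  1.66  0.86] t 16.15
[-0.34  0.8  -0.5 ]
```

View pics/w6.png

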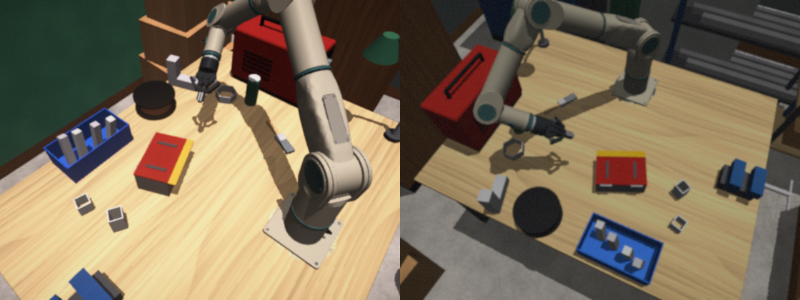

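The lid is flat shut in both views (side 135-190, 135-195; scene 595-648, 150-190). The hand is clear and nothing has moved, so I'm handing in.

```bash
python3 -c "
from cell import finish_job; print(finish_job())"
```

```text
the job is handed in; nothing more can be done
None
```

The lid is shut, the hand is clear of the case, and the job was handed in at about 16.2 s of the 51 s allowed; no verdict was reported.

- **Tipping:** I pushed the lid from behind near its right-hand end with the closed fingertips. It passed upright and was falling free at about 1.42 rad, read from the side and scene cameras.
- **First push missed:** the lid did not move. The tip looked about 9 mm short of the nominal tool point and passed just beyond the lid's end. I backed off, tilted the tool 10° flatter, went 17 mm further in and pushed again.
- **Catching:** I took the finger round the lid's end and held it still underneath. The lid settled on it at about 0.67 rad, with 1.3 to 1.9 N at the tool. At that moment the scene camera alone read 0.28 rad. Its view fits two lid angles almost equally well, so I went by the side and wrist views.
- **Lowering:** the finger followed the hinge arc at about 0.2 rad/s. Camera angles read 0.44, 0.20, 0.04 and then 0.01 rad, and the highest force seen between moves was about 3.5 N. I then drew the finger out sideways and raised it.
- **Last checks:** the lid reads 0.01 rad from the side and 0.02 rad from the scene, and the tool force is at noise level. In the final picture nothing on the bench appears to have moved. The nozzles and cup are hidden under the shut lid, so I could not check them at the end. They were still standing in the last view before the lid was tipped.

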